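# Index the mitre saw guide one hole over

## Robot

A 6-joint arm with a two-finger parallel gripper is mounted at the origin on a cart in front of the work surface, level with it; the furniture and walls round the work are solid. World frame = base frame: x ahead of the robot, y to its left, z up, the work surface at z = 0. Lengths are in mm, angles in rad, forces in N, time in s.
With the tool pointing down it reaches from about 275 to 850 mm from the base axis. Payload 5.2 kg.
Tool frame: the origin (TCP) lies at the very end of the fingers, on their centre line; the grasp point (between the pads) lies 19 mm behind it (bot.grip_point_offset is the distance from the TCP to the grasp point, in mm); z points along the fingers, y is the line along which they close (so a half turn about z gives the same grasp; the last joint's range is limited). The gripper opens to 85 mm and grips with 20 to 120 N. Pads are 22 mm wide; open, the fingers measure 114 mm over their backs; the gripper's body (76 mm by 85 mm) begins 54 mm behind the grasp point. The pads swing forward as they close: fully open they stand 13 mm farther back than shut.
Start: joints at [-1.462, 0.259, 1.535, -0, 1.348, -0.203], TCP at [168.746, -523.479, 231.31] pointing down, gripper open.
Joint ranges: [-3.14, 3.14], [-0.91, 2.08], [0.19, 2.58], [-1.22, 4.36], [0.22, 2.71], [-3.12, 3.12]. Speed limits (rad/s): [2.57, 2.57, 3.14, 3.14, 3.14, 3.14].

## Interface

Orientations are given as a unit quaternion [w, x, y, z].
In Python, from plant import bot, vision gives the robot as it stands.
- The arm moves only by the shell command python3 -m inch 'ROWS' [FORCE]. ROWS is a JSON object of lists of equal length, an entry for each row: "rot": the turn, a rotation vector about the tool's x, y, z in degrees, a list of three; "delta_pos": the shift along the tool's x, y, z in m, a list of three; "grip": the finger opening in m, from 0 to 0.0854. In form: {"rot": [[rx, ry, rz], ...], "delta_pos": [[tx, ty, tz], ...], "grip": [grip, ...]}. A call has 1 to 8 rows; each row shifts and turns the commanded pose from where the row before left it, along the tool's axes as they then stand; what a row does not reach is not made up. A row lasts 1/8 s, in which the tool goes at most 62.5 mm and 10.7 degrees, less where a joint would pass 70% of its speed; a pose out of reach is approached as far as the arm can. A call is refused whole if a number of a shift passes 0.0625 or a number of a turn 10.7, either way. A call with a gripper value outside its range is refused whole. The fingers move at their own pace and stop on an object; FORCE is the grip in N (left out, the last holds). Time passes only in rows, so rows that do not move let the fingers close. It gives the time, the measured TCP pose, the force and the opening at its end, in the units of the state.
- bot.get_state(): the state, without advancing time (a new reading comes with each control period).
- vision.read_camera(name): name is "side" or "top" or "wrist"; returns a dict with "image" (384x512x3 uint8, red, green, blue), "z_map" (384x512 float32, mm along the optical axis (not along the pixel's ray), 0 where there is no reading), "K" (3x3 intrinsics, pixels), "R" (3x3) and "t" (3): a world point X has camera coordinates R X + t; the wrist camera has in their place "T_tool_cam" (4x4, takes a point from camera to tool coordinates, whose origin is the TCP and whose axes are the flange's). Camera axes: x right, y down, z forward; pixel columns grow to the right and rows downward; lengths in mm; the calibration is good to about 2 mm. A picture is of the moment at which its call begins: read the wrist's pose just before it.
- bot.sign_off(): hands the job in, once; it reports no verdict.
The state is a dict: "t": time; "qpos": joint angles; "joint_vel": joint speeds; "joint_efforts": joint torques, N m; "tool_pos": TCP position; "ee_rot": TCP orientation; "ft_force": force on the tool from outside, world axes, zero at the start; "ft_torque": the same for the moment, N m; "finger_gap": finger opening in mm.
Only numpy, scipy, OpenCV 4.12 (cv2) and the standard library are available. Lean on these libraries where they do the work, as an engineer would, in place of code of your own. Each camera call takes 0.05 s, during which the arm holds its last target. There are 200 camera calls.

## Task

Set the small mitre saw guide one hole over, towards the scrap tin: hook a fingertip under the pull ring on its arm, lift the spring index pin out of its hole, swing the arm to the very next hole on the side where the shallow tin of silver scrap stands, and let the pin drop fully home there. Hook and push only, gently and without gripping the ring, and leave the tin, the white dish, the oiler and the wax ring where they stand. Finish clear of the guide.

Things in the scene. Friction and masses are not known exactly. Their poses are not given: they have to be found in the camera images.
- guide_base: Mitre saw guide on a fixed wooden block (228 x 340 mm, top 46 mm above the bench): aluminium plate 14 mm thick, 176 mm wide in front, dark fence behind. Origin: on the arm's pivot axis at bench height; x points from the holes to the fence, y left, z up. Five 11 mm holes along the front edge, 130 mm from the pivot, 15 degrees (34 mm) apart; the middle one, where the pin starts, is along -x.
- guide_arm (a joint): Swing of the arm about the pivot (rad, counter-clockwise from above is positive): 0 in the middle hole (start), -0.262 and -0.524 in the two holes on the guide's left (+y) side, +0.262 and +0.524 in the two on its right; stops at +-0.60. With the pin up it turns with light friction (0.06 N m) and stays where it is left.
- pivot (a point): Point on the arm's vertical pivot axis at bench height; its axes turn with the arm (x along the arm from ring to pivot, y left, z up). The arm is a steel bar 26 mm wide, its top 76 mm above the bench, reaching from here to the front edge; two slotted saw posts, tops 111 mm above the bench, stand on it about the pivot, the nearer one 34 mm from the axis. The fence top is 84 mm above the bench.
- index_pin (a joint): Height (m) of the spring index pin: 0 fully down in a hole, 0.020 at the upper stop. Raised over 0.011 its 8 mm round-ended tip clears the plate. A spring presses it down with 4 N when down, 7 N when up. Let go over solid plate it stays up at about 0.010; let go within about 4 mm of a hole it centres itself and drops home.
- ring_center (a point): Centre of the steel pull ring fixed on the pin: 123 mm above the bench when the pin is down, 107 mm from the pivot axis; 62 mm wide outside, 50 mm inside, 6 mm round wire. It leans back, top nearer the pivot: a finger pointing along the arm to the pivot, tilted 40 degrees from straight down, goes squarely through; 40 mm free behind. It moves with pin and arm only. Axes as the pivot's.
- scrap_tin: Shallow round grey tin with silver scrap in it, 82 mm wide, 18 mm high, loose, standing on the wooden block on one side of the guide, left or right. Origin: centre of its underside.
- white_dish: Bystander: round white sorting dish, 63 mm wide, 22 mm high, loose, on the block on the other side of the guide from the tin. Origin: centre of its underside.
- oiler: Bystander: little brass cup with a lid, 31 mm wide, 34 mm high, loose, on the block in front on the guide's left. Origin: centre of its underside.
- wax_ring: Bystander: thick green wax ring, 26 mm wide, 14 mm high, loose, on the block in front on the guide's right. Origin: centre of its underside.

How it is judged:
By the outcome, as a careful person would: the job done as asked, in the order asked, and still so for the second after the job is handed in, with the robot touching nothing.
It also fails if it takes over 45 s, if anything falls off the work surface, if the arm or the gripper's body presses on something with over 40 N, if the wrist force passes 120 N, or if a joint passes its speed limit or range.

## Working session

There is one attempt and no reset: what is moved stays moved. The work goes in short steps, Python scripts to look and compute and a shell command to move; the robot and the scene stay as the last step left them, time stands still between calls to the robot, and variables do not carry over. Pictures are saved under pics/ and viewed, on a budget of 10 in all, crops included, one or two more only if the job needs it, and the job is handed in when it is done.

```bash
mkdir -p pics; ls; python3 - <<'E'
from plant import bot, vision
import cv2, numpy as np
print(bot.get_state())
ims=[]
for n in ("top","side"):
    c=vision.read_camera(n); np.savez(n+".npz",**c)
    print(n,c["K"].tolist(),c["R"].tolist(),c["t"].tolist())
    cv2.imwrite(f"pics/{n}0.png",cv2.cvtColor(c["image"],cv2.COLOR_RGB2BGR))
E
```

```text
pics
{'t': 0.0, 'qpos': array([-1.46177396e+00,  2.59316224e-01,  1.53611982e+00, -1.64386655e-05,
        1.34799978e+00, -2.02794456e-01]), 'joint_vel': array([ 0.00067271, -0.00057273, -0.0001368 ,  0.0001274 ,  0.00068279,
       -0.00026174]), 'joint_efforts': array([ 8.84554793e-04, -4.46026933e+01, -2.90576792e+01, -4.07003745e-04,
        1.17647572e-02,  1.86604507e-05]), 'tool_pos': array([ 168.69260856, -522.9167195 ,  230.47436602]), 'ee_rot': array([-9.20951110e-04,  9.87870180e-01,  1.55279291e-01,  3.51881053e-05]), 'ft_force': array([-0.3050453 , -0.34249918,  0.16335807]), 'ft_torque': array([-0.04122085,  0.03797339,  0.01936314]), 'finger_gap': 85.43743640287738}
top [[367.2980845811454, 0.0, 255.79711259873457], [0.0, 367.2980845811454, 186.28118671216907], [0.0, 0.0, 1.0]] [[0.028988190411365845, -0.9993460107625239, 0.02161563299336519], [-0.9806585338642861, -0.03262042874737651, -0.19298898307283394], [0.19356788157084234, -0.015603153571210802, -0.9809628009373288]] [-347.9522709488012, 566.9877348580015, 819.8270766411546]
side [[407.06884555131484, 0.0, 250.57897374791153], [0.0, 407.06884555131484, 189.2017420292225], [0.0, 0.0, 1.0]] [[0.9460071086384307, -0.3233332368985963, 0.0229383591878855], [-0.15263303596118843, -0.5067660618419391, -0.8484640916965681], [0.2859610231112394, 0.7991519107665879, -0.5287556304941677]] [-638.453659833297, 20.638310451948353, 1012.064177427032]
```

View pics/top0.png

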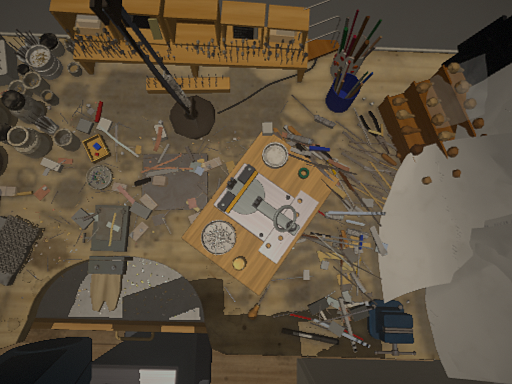

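View pics/side0.png

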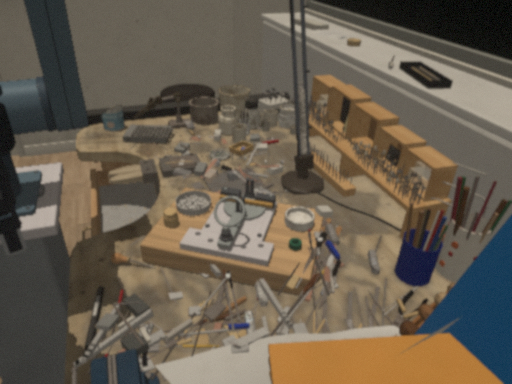

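The tin is at (219,237) and the oiler at (239,263) in the top view. The dish is at (275,154), the wax ring at (304,173), and the pull ring near (286,218). The tin therefore stands on the guide's left (+y), and the target is -0.262 rad. Next I'll localise with depth.

```bash
cat > h.py <<'E'
import numpy as np, cv2
def cloud(c, R=None, t=None):
    z=c["z_map"].astype(float); v,u=np.mgrid[:z.shape[0],:z.shape[1]]
    K=c["K"]; P=np.stack([(u-K[0,2])*z/K[0,0],(v-K[1,2])*z/K[1,1],z],-1)
    R=c["R"] if R is None else R; t=c["t"] if t is None else t
    W=(P-t)@R   # R^T (P-t)
    W[z==0]=np.nan
    return W
E
python3 - <<'E'
from h import *
c=np.load("top.npz"); W=cloud(c)
def at(u,v,r=2): return np.nanmedian(W[v-r:v+r+1,u-r:u+r+1].reshape(-1,3),0).round(1)
for n,p in dict(tin=(219,237),oil=(239,263),dish=(275,154),wax=(304,173),pivot=(255,200),ring=(286,218),plate=(250,232),block=(210,215)).items(): print(n,at(*p))
roi=np.zeros(W.shape[:2],bool); roi[125:300,175:335]=1
X=W[...,0];Y=W[...,1];Z=W[...,2]
hi=roi&(Z>88)
for u,v in zip(*np.nonzero(hi)[::-1]): print(u,v,W[v,u].round(0).astype(int).tolist(),end=' ')
b=roi&(abs(Z-46)<5)
r=cv2.minAreaRect(W[b][:,:2].astype(np.float32)); print("\nblock",r)
E
```

```text
tin [ 455.  -247.8   52.2]
oil [ 397.1 -297.3   79.5]
dish [ 660.8 -375.1   52.6]
wax [ 617.2 -447.5   46.7]
pivot [ 540.4 -328.6   92.3]
ring [ 501.9 -402.    74.8]
plate [ 468.5 -319.8   56.1]
block [ 506.7 -223.1   45.4]
249 168 [615, -313, 89] 250 169 [612, -315, 88] 231 177 [586, -273, 113] 230 178 [585, -271, 109] 231 178 [584, -273, 111] 232 178 [585, -275, 111] 233 178 [585, -277, 110] 230 179 [582, -271, 111] 231 179 [583, -273, 109] 232 179 [583, -275, 109] 233 179 [582, -277, 112] 230 180 [581, -270, 105] 231 180 [580, -273, 109] 232 180 [580, -275, 110] 233 180 [581, -277, 107] 234 180 [583, -279, 96] 228 181 [577, -266, 111] 229 181 [578, -269, 109] 230 181 [582, -270, 89] 231 181 [580, -273, 99] 232 181 [578, -275, 109] 233 181 [580, -277, 101] 227 182 [575, -264, 111] 228 182 [575, -267, 112] 229 182 [575, -269, 111] 230 182 [575, -271, 110] 231 182 [580, -272, 89] 232 182 [578, -275, 96] 233 182 [579, -277, 91] 227 183 [573, -264, 108] 228 183 [573, -267, 112] 229 183 [573, -269, 110] 230 183 [572, -271, 113] 227 184 [572, -264, 101] 228 184 [570, -267, 112] 229 184 [
[... 6188 characters left out ...]
229 [475, -411, 96] 292 229 [475, -414, 94] 293 229 [476, -416, 94] 294 229 [476, -419, 92] 277 230 [470, -378, 125] 278 230 [470, -380, 122] 279 230 [470, -382, 121] 280 230 [470, -385, 119] 281 230 [470, -387, 119] 282 230 [471, -389, 116] 283 230 [471, -391, 117] 284 230 [471, -394, 113] 285 230 [471, -396, 113] 286 230 [471, -399, 112] 287 230 [472, -401, 111] 292 230 [474, -414, 89] 279 231 [468, -383, 119] 280 231 [468, -385, 116] 281 231 [468, -387, 117] 282 231 [469, -389, 116] 283 231 [469, -392, 114] 284 231 [469, -394, 112] 285 231 [469, -397, 110] 286 231 [469, -399, 111] 
block ((528.6075439453125, -366.23089599609375), (370.95977783203125, 384.77423095703125), 50.1390495300293)
```

```bash
cat >> h.py <<'E'
from scipy.optimize import least_squares
def fit_ring(W, p0=(497,-394,123,57.2), n=40):
    P=W.reshape(-1,3); P=P[np.isfinite(P).all(1)]
    def res(p,P):
        a=np.radians(p[3]); s,c=np.sin(np.radians(40)),np.cos(np.radians(40))
        ax=np.array([s*np.cos(a),s*np.sin(a),-c]); d=P-p[:3]
        h=d@ax; r=np.linalg.norm(d-np.outer(h,ax),axis=1)
        return np.hypot(h,r-28)-3
    p=np.array(p0,float)
    for tol in (8,6,4,4):
        Q=P[abs(res(p,P))<tol]; Q=Q[Q[:,2]>p[2]-26]
        p=least_squares(res,p,args=(Q,),loss="soft_l1").x
    return p.round(1),len(Q),np.std(res(p,Q)).round(2)
def pose(st):
    from scipy.spatial.transform import Rotation as Ro
    w,x,y,z=st["ee_rot"]; return Ro.from_quat([x,y,z,w]),st["tool_pos"]
E
python3 - <<'E'
from h import *
for n in("top","side"):
    W=cloud(np.load(n+".npz")); print(n,fit_ring(W))
    P=W.reshape(-1,3)
    for q in((537,-333),(577,-271)):
        k=(np.hypot(P[:,0]-q[0],P[:,1]-q[1])<16)&(abs(P[:,2]-111)<4); print(" post",P[k].mean(0).round(1),k.sum())
E
```

```text
top (array([ 495.5, -393.3,  123.1,   55.4]), 203, np.float64(1.07))
 post [ 536.2 -332.9  110.4] 25
 post [ 577.8 -271.   110.2] 27
side (array([ 493.5, -395.1,  122.1,   57. ]), 292, np.float64(1.02))
 post [ 535.6 -335.6  109. ] 19
 post [ 575.5 -273.7  109.4] 19
```

```bash
python3 -m inch '{"rot":[[0,0,0],[0,0,0],[0,0,0],[0,0,0],[0,0,0],[0,0,0],[0,0,0],[0,0,0]],"delta_pos":[[0.036,0.003,0.002],[0.036,0.003,0.002],[0.036,0.003,0.002],[0.036,0.003,0.002],[0.036,0.003,0.002],[0.036,0.003,0.002],[0.036,0.003,0.002],[0.036,0.003,0.002]],"grip":[0,0,0,0,0,0,0,0]}' 20
python3 -m inch '{"rot":[[0,0,-9.6],[0,0,-9.6],[0,0,-9.6],[0,0,-9.5],[0,10,0],[0,10,0],[0,10,0],[0,10,0]],"delta_pos":[[0,0,0],[0,0,0],[0,0,0],[0,0,0],[0,0,0],[0,0,0],[0,0,0],[0,0,0]],"grip":[0,0,0,0,0,0,0,0]}' 20
cat > chk.py <<'E'
import sys; from h import *; from plant import bot, vision
ring=np.array([float(a) for a in sys.argv[1:4]]); g=np.radians(float(sys.argv[4]))
st=bot.get_state(); R,p=pose(st); M=R.as_matrix()
print("q",st["qpos"].round(2),"pos",p.round(1),"f",st["ft_force"].round(1),"gap",round(st["finger_gap"],1),"t",st["t"])
print("tool axes\n",M.round(3))
print("ring centre in tool mm",((ring-p)@M).round(1))
s,c=np.sin(np.radians(40)),np.cos(np.radians(40)); z=np.array([s*np.cos(g),s*np.sin(g),-c]); x=np.array([c*np.cos(g),c*np.sin(g),s])
T=np.stack([x,np.cross(z,x),z],1)
from scipy.spatial.transform import Rotation as Ro
print("rot needed deg (tool)",np.degrees((R.inv()*Ro.from_matrix(T)).as_rotvec()).round(1))
if len(sys.argv)>5:
    cw=vision.read_camera("wrist"); Tt=cw["T_tool_cam"]; 
    Rc=(M@Tt[:3,:3]).T; t=-Rc@(p+M@Tt[:3,3]); W=cloud(cw,Rc,t)
    print("wrist fit",fit_ring(W,(*ring,np.degrees(g))))
    cv2.imwrite("pics/%s.png"%sys.argv[5],cv2.cvtColor(cw["image"],cv2.COLOR_RGB2BGR))
E
python3 chk.py 494.5 -394.2 123 56.2 w1
```

```text
t: 1.1
tool_pos: [451.2, -457.4, 214.6]
ee_rot: [-0.0, 0.988, 0.155, -0.0]
ft_force: [-0.3, -1.1, -0.4]
finger_gap: -0.2
t: 2.1
tool_pos: [450.0, -458.5, 215.8]
ee_rot: [-0.161, 0.828, 0.442, 0.304]
ft_force: [0.6, 0.6, -1.2]
finger_gap: -0.1
q [-1.26  0.64  1.19  0.54  1.77 -0.69] pos [ 450.  -458.5  215.8] f [ 0.6  0.6 -1.2] gap -0.1 t 2.1
tool axes
 [[ 0.424  0.83   0.361]
 [ 0.634 -0.557  0.536]
 [ 0.647  0.001 -0.763]]
ring centre in tool mm [ -0.3   0.9 121.3]
rot needed deg (tool) [ 0.1 -0.3  0. ]
wrist fit (array([ 495.4, -395.2,  123.1,   56. ]), 1388, np.float64(0.72))
```

View pics/w1.png

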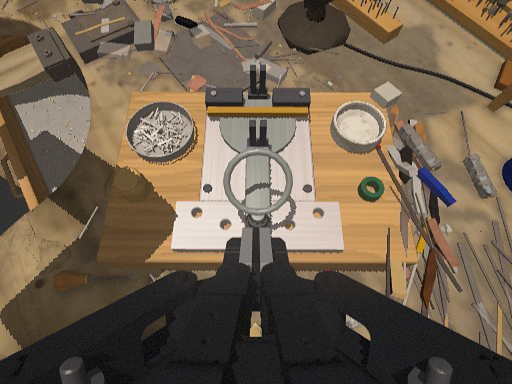

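Wrist view: ring at (258,182), tin to its left at (160,132), dish to its right. The finger is aligned with the arm, and the tin side (guide's left) is confirmed. I'll insert now.

```bash
python3 -m inch '{"rot":[[0,0,0],[0,0,0],[0,0,0],[0,0,0],[0,0,0],[0,0,0],[0,0,0],[0,0,0]],"delta_pos":[[-0.0005,0.002,0.013],[0,0,0.013],[0,0,0.013],[0,0,0.013],[0,0,0.013],[0,0,0.013],[0,0,0.013],[0,0,0.010]],"grip":[0,0,0,0,0,0,0,0]}' 20
python3 chk.py 495.4 -395.2 123.1 56 w2
```

```text
t: 3.15
tool_pos: [488.0, -404.9, 136.8]
ee_rot: [-0.161, 0.829, 0.442, 0.302]
ft_force: [-0.5, 0.7, -0.1]
finger_gap: 0.1
q [-1.18  0.66  1.35  0.56  1.57 -0.72] pos [ 488.  -404.9  136.8] f [-0.5  0.7 -0.1] gap 0.1 t 3.15
tool axes
 [[ 0.427  0.831  0.358]
 [ 0.636 -0.557  0.534]
 [ 0.643 -0.    -0.766]]
ring centre in tool mm [ 0.5  0.7 18.4]
rot needed deg (tool) [-0.1 -0.   0.1]
wrist fit (array([ 495.5, -395. ,  123.1,   55.8]), 2459, np.float64(0.51))
```

View pics/w2.png

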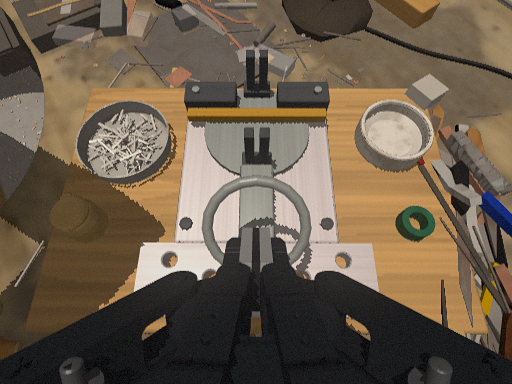

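The ring encircles the fingertips' line at (257,222), and the refit agrees within 0.3 mm. I'll go through by about 20 mm.

```bash
python3 -m inch '{"rot":[[0,0,0],[0,0,0],[0,0,0],[0,0,0],[0,0,0]],"delta_pos":[[0,0.0005,0.010],[0,0,0.010],[0,0,0.010],[0,0,0.008],[0,0,0]],"grip":[0,0,0,0,0]}' 20
python3 -m inch '{"rot":[[0,0,0],[0,0,0],[0,0,0],[0,0,0],[0,0,0]],"delta_pos":[[0.002,0,0],[0.002,0,0],[0.002,0,0],[0.001,0,0],[0,0,0]],"grip":[0,0,0,0,0]}' 20
python3 chk.py 495.5 -395 123.1 56
```

```text
t: 3.82
tool_pos: [501.9, -384.7, 108.0]
ee_rot: [-0.162, 0.829, 0.442, 0.302]
ft_force: [0.6, 0.5, 0.2]
finger_gap: -0.1
t: 4.45
tool_pos: [504.9, -381.0, 113.1]
ee_rot: [-0.161, 0.829, 0.442, 0.302]
ft_force: [-0.1, 0.4, -0.1]
finger_gap: 0.1
q [-1.15  0.67  1.41  0.58  1.5  -0.73] pos [ 504.9 -381.   113.1] f [-0.1  0.4 -0.1] gap 0.1 t 4.45
tool axes
 [[ 0.426  0.831  0.358]
 [ 0.636 -0.557  0.534]
 [ 0.643  0.    -0.766]]
ring centre in tool mm [ -6.5   0.  -18.5]
rot needed deg (tool) [-0.1  0.   0.1]
```

```bash
python3 -m inch '{"rot":[[0,0,0],[0,0,0],[0,0,0],[0,0,0],[0,0,0]],"delta_pos":[[0.0019,0,-0.0023],[0.0019,0,-0.0023],[0.0019,0,-0.0023],[0.0019,0,-0.0023],[0,0,0]],"grip":[0,0,0,0,0]}' 20
python3 chk.py 495.5 -395 123.1 56 w3
```

```text
t: 5.08
tool_pos: [504.5, -381.4, 124.8]
ee_rot: [-0.161, 0.829, 0.442, 0.301]
ft_force: [-1.2, -1.6, -0.7]
finger_gap: 0.1
q [-1.15  0.65  1.4   0.58  1.52 -0.72] pos [ 504.5 -381.4  124.8] f [-1.2 -1.6 -0.7] gap 0.1 t 5.075
tool axes
 [[ 0.427  0.831  0.358]
 [ 0.637 -0.557  0.533]
 [ 0.642 -0.    -0.767]]
ring centre in tool mm [-13.6   0.1  -9.2]
rot needed deg (tool) [-0.1  0.1  0.1]
wrist fit (array([ 495.1, -395.4,  122.8,   55.9]), 2760, np.float64(0.96))
```

Contact has only just begun and the hook is only 9 mm deep. I'll go 10 mm deeper before lifting.

```bash
python3 -m inch '{"rot":[[0,0,0],[0,0,0],[0,0,0]],"delta_pos":[[-0.001,0,0.005],[0,0,0.005],[0,0,0]],"grip":[0,0,0]}' 20
python3 -m inch '{"rot":[[0,0,0],[0,0,0],[0,0,0],[0,0,0],[0,0,0]],"delta_pos":[[0.0016,0,-0.0019],[0.0016,0,-0.0019],[0.0016,0,-0.0019],[0.0016,0,-0.0019],[0,0,0]],"grip":[0,0,0,0,0]}' 20
python3 chk.py 495.5 -395 123.1 56 w3
```

```text
t: 5.5
tool_pos: [508.0, -375.5, 116.2]
ee_rot: [-0.162, 0.829, 0.442, 0.302]
ft_force: [0.2, -0.7, -1.2]
finger_gap: 0.2
t: 6.12
tool_pos: [507.8, -376.6, 126.6]
ee_rot: [-0.161, 0.829, 0.442, 0.302]
ft_force: [-1.5, -0.6, -6.2]
finger_gap: 0.5
q [-1.14  0.65  1.4   0.58  1.52 -0.71] pos [ 507.8 -376.6  126.6] f [-1.5 -0.6 -6.2] gap 0.5 t 6.125
tool axes
 [[ 0.427  0.831  0.358]
 [ 0.637 -0.557  0.533]
 [ 0.642  0.    -0.766]]
ring centre in tool mm [-19.2   0.  -11.5]
rot needed deg (tool) [-0.1  0.   0.1]
wrist fit (array([ 495.4, -395.6,  131.3,   56.1]), 2682, np.float64(1.06))
```

View pics/w3.png

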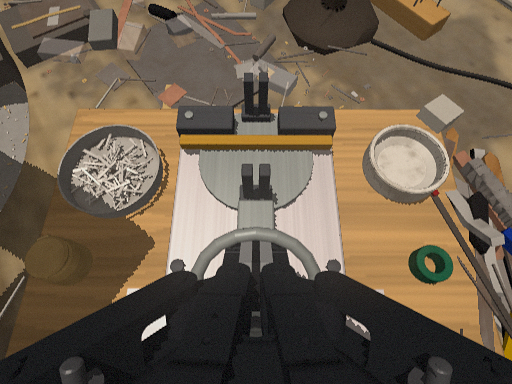

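Ring is up 8.2 mm with about 6 N downward on the finger, and the rim passes over the fingers at (257,235). I'll lift 7 mm more.

```bash
python3 -m inch '{"rot":[[0,0,0],[0,0,0],[0,0,0],[0,0,0],[0,0,0]],"delta_pos":[[0.0012,0,-0.0014],[0.0012,0,-0.0014],[0.0012,0,-0.0014],[0.0010,0,-0.0012],[0,0,0]],"grip":[0,0,0,0,0]}' 20
python3 chk.py 495.5 -395.5 131 56 w4
```

```text
t: 6.8
tool_pos: [507.9, -376.5, 133.7]
ee_rot: [-0.161, 0.829, 0.442, 0.302]
ft_force: [-2.6, -2.7, -6.4]
finger_gap: -0.4
q [-1.14  0.64  1.4   0.58  1.53 -0.7 ] pos [ 507.9 -376.5  133.7] f [-2.6 -2.7 -6.4] gap -0.4 t 6.8
tool axes
 [[ 0.427  0.831  0.358]
 [ 0.637 -0.557  0.534]
 [ 0.642  0.    -0.766]]
ring centre in tool mm [-19.1   0.3 -12.5]
rot needed deg (tool) [-0.1  0.   0.1]
wrist fit (array([ 493.8, -398.2,  141.9,   56.2]), 2897, np.float64(1.43))
```

```bash
python3 -m inch '{"rot":[[-1.2,0,1.43],[-1.2,0,1.43],[-1.2,0,1.43],[-1.2,0,1.43]],"delta_pos":[[0,-0.0028,0],[0,-0.0028,0],[0,-0.0028,0],[0,-0.0028,0]],"grip":[0,0,0,0]}' 20
python3 chk.py 485 -387 138 48.5 w5
```

```text
t: 7.35
tool_pos: [498.7, -369.4, 133.8]
ee_rot: [-0.141, 0.857, 0.386, 0.312]
ft_force: [-1.8, -4.5, -6.9]
finger_gap: 0.1
q [-1.17  0.58  1.51  0.62  1.43 -0.66] pos [ 498.7 -369.4  133.8] f [-1.8 -4.5 -6.9] gap 0.1 t 7.35
tool axes
 [[ 0.507  0.75   0.425]
 [ 0.574 -0.662  0.482]
 [ 0.643 -0.    -0.766]]
ring centre in tool mm [-14.3   1.4 -17.5]
rot needed deg (tool) [-0. -0.  0.]
wrist fit (array([ 483.9, -386.7,  138.4,   48.4]), 2653, np.float64(1.03))
```

```bash
python3 -m inch '{"rot":[[-1.2,0,1.43],[-1.2,0,1.43],[-1.2,0,1.43],[-1.2,0,1.43],[0,0,0]],"delta_pos":[[0,-0.0028,0],[0,-0.0028,0],[0,-0.0028,0],[0,-0.0028,0],[0,0,0]],"grip":[0,0,0,0,0]}' 20
python3 chk.py 474.4 -376.8 138 41 w6
```

```text
t: 8.02
tool_pos: [490.5, -361.0, 133.7]
ee_rot: [-0.121, 0.88, 0.331, 0.32]
ft_force: [-3.0, -1.5, -7.0]
finger_gap: 0.0
q [-1.2   0.52  1.62  0.67  1.34 -0.62] pos [ 490.5 -361.   133.7] f [-3.  -1.5 -7. ] gap 0.0 t 8.025
tool axes
 [[ 0.577  0.659  0.483]
 [ 0.504 -0.752  0.424]
 [ 0.643 -0.001 -0.766]]
ring centre in tool mm [-14.4   1.3 -17.7]
rot needed deg (tool) [-0.2 -0.   0.1]
wrist fit (array([ 473.4, -375.9,  138.3,   40.4]), 2664, np.float64(1.04))
```

View pics/w6.png

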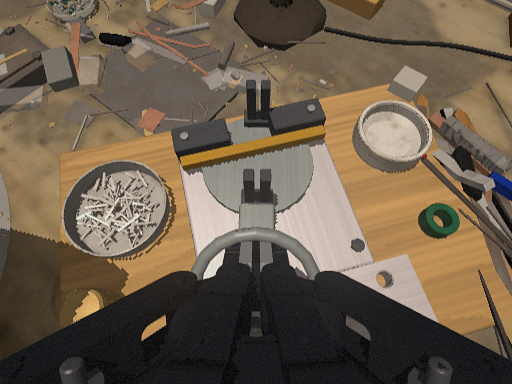

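The arm is at about -15.7° against -15.0° wanted, within capture range. I'll trim back 0.8° and then lower.

```bash
python3 -m inch '{"rot":[[0.5,0,-0.6],[0,0,0]],"delta_pos":[[0,0.0012,0],[0,0,0]],"grip":[0,0]}' 20
python3 chk.py 474.4 -376.8 138 41 w7
python3 -m inch '{"rot":[[0,0,0],[0,0,0],[0,0,0],[0,0,0],[0,0,0]],"delta_pos":[[-0.0016,0,0.0019],[-0.0016,0,0.0019],[-0.0016,0,0.0019],[-0.0016,0,0.0019],[0,0,0]],"grip":[0,0,0,0,0]}' 20
python3 chk.py 474.4 -376.8 128 41 w8
```

```text
t: 8.32
tool_pos: [492.0, -362.9, 133.6]
ee_rot: [-0.123, 0.877, 0.337, 0.319]
ft_force: [-2.0, -2.4, -7.6]
finger_gap: -0.1
q [-1.19  0.53  1.6   0.67  1.35 -0.62] pos [ 492.  -362.9  133.6] f [-2.  -2.4 -7.6] gap -0.1 t 8.325
tool axes
 [[ 0.569  0.67   0.477]
 [ 0.513 -0.743  0.431]
 [ 0.643  0.    -0.766]]
ring centre in tool mm [-14.3  -1.5 -17.8]
rot needed deg (tool) [-0.7 -0.   0.8]
wrist fit (array([ 475.4, -378.2,  138.2,   42. ]), 2666, np.float64(1.04))
t: 9.0
tool_pos: [491.7, -362.6, 123.6]
ee_rot: [-0.123, 0.877, 0.337, 0.319]
ft_force: [-2.0, -1.9, -5.9]
finger_gap: -0.4
q [-1.19  0.54  1.61  0.67  1.33 -0.64] pos [ 491.7 -362.6  123.6] f [-2.  -1.9 -5.9] gap -0.4 t 9.0
tool axes
 [[ 0.569  0.669  0.478]
 [ 0.512 -0.743  0.43 ]
 [ 0.643 -0.    -0.766]]
ring centre in tool mm [-14.3  -1.1 -17.8]
rot needed deg (tool) [-0.7 -0.   0.8]
wrist fit (array([ 475.1, -377.9,  128.2,   41.6]), 2687, np.float64(1.06))
```

Ring is at 128 mm, below the 133 mm resting height over solid plate, so the pin is entering the hole. I'll lower fully.

```bash
python3 -m inch '{"rot":[[0,0,0],[0,0,0],[0,0,0],[0,0,0],[0,0,0]],"delta_pos":[[-0.0016,-0.0008,0.0019],[-0.0016,0,0.0019],[-0.0016,0,0.0019],[-0.0005,0,0.0006],[0,0,0]],"grip":[0,0,0,0,0]}' 20
python3 -m inch '{"rot":[[0,0,0],[0,0,0],[0,0,0]],"delta_pos":[[-0.003,0,0],[-0.003,0,0],[0,0,0]],"grip":[0,0,0]}' 20
python3 chk.py 474.4 -376.8 123 41 w9
```

```text
t: 9.68
tool_pos: [491.5, -361.9, 116.0]
ee_rot: [-0.123, 0.877, 0.337, 0.32]
ft_force: [-0.7, -0.9, -0.9]
finger_gap: 0.1
t: 10.05
tool_pos: [487.6, -365.4, 111.4]
ee_rot: [-0.123, 0.877, 0.337, 0.319]
ft_force: [0.2, 0.0, -0.1]
finger_gap: 0.1
q [-1.2   0.56  1.62  0.67  1.32 -0.66] pos [ 487.6 -365.4  111.4] f [ 0.2  0.  -0.1] gap 0.1 t 10.05
tool axes
 [[ 0.569  0.669  0.478]
 [ 0.512 -0.743  0.43 ]
 [ 0.643 -0.    -0.766]]
ring centre in tool mm [ -5.9  -0.3 -20.1]
rot needed deg (tool) [-0.7 -0.   0.8]
wrist fit (array([ 475.1, -377.1,  123. ,   41.4]), 2797, np.float64(0.52))
```

The pin is home: ring height 123.0 mm and no force. I'll centre in the ring and withdraw.

```bash
python3 -m inch '{"rot":[[0,0,0],[0,0,0],[0,0,0],[0,0,0],[0,0,0],[0,0,0],[0,0,0],[0,0,0]],"delta_pos":[[-0.003,0,0],[-0.002,0,0],[0,0,-0.010],[0,0,-0.015],[0,0,-0.02],[0,0,-0.03],[0,0,-0.04],[0,0,-0.04]],"grip":[0,0,0,0,0,0,0,0]}' 20
python3 -m inch '{"rot":[[0,0,0]],"delta_pos":[[0,0,0]],"grip":[0]}' 20
python3 chk.py 474.4 -376.8 123 41 w10
python3 - <<'E'
from h import *; from plant import vision
for n in("top","side"):
    c=vision.read_camera(n); W=cloud(c); print(n,fit_ring(W,(474.4,-376.8,123,41)))
    if n=="top":
        o=np.load("top.npz")["image"]; d=np.abs(o.astype(int)-c["image"]).max(2)
        for k,(u,v) in dict(tin=(219,237),oil=(239,263),dish=(275,154),wax=(304,173)).items():
            a=lambda i:cv2.cvtColor(i,cv2.COLOR_RGB2GRAY)[v-14:v+15,u-14:u+15].astype(np.float32)
            print(k,np.round(cv2.phaseCorrelate(a(o),a(c["image"])),2))
E
```

```text
t: 11.1
tool_pos: [409.8, -435.4, 229.1]
ee_rot: [-0.122, 0.877, 0.337, 0.319]
ft_force: [0.5, 0.1, 0.3]
finger_gap: -0.1
t: 11.22
tool_pos: [409.8, -437.7, 230.3]
ee_rot: [-0.119, 0.878, 0.337, 0.319]
ft_force: [0.4, 0.2, -0.8]
finger_gap: 0.0
q [-1.36  0.47  1.43  0.59  1.62 -0.61] pos [ 409.8 -437.7  230.3] f [ 0.4  0.2 -0.8] gap 0.0 t 11.225
tool axes
 [[ 0.57   0.667  0.48 ]
 [ 0.515 -0.745  0.424]
 [ 0.64   0.006 -0.768]]
ring centre in tool mm [ -0.5  -2.9 139.2]
rot needed deg (tool) [-0.3  0.2  0.9]
wrist fit (array([ 475.1, -377.2,  123.1,   41.6]), 1224, np.float64(0.73))
top (array([ 475.4, -375.9,  123.1,   41. ]), 209, np.float64(1.05))Traceback (most recent call last):
  File "<stdin>", line 8, in <module>
    return _wrapfunc(a, 'round', decimals=decimals, out=out)
    return _wrapit(obj, method, *args, **kwds)
    conv = _array_converter(obj)
ValueError: setting an array element with a sequence. The requested array has an inhomogeneous shape after 1 dimensions. The detected shape was (2,) + inhomogeneous part.
```

View pics/w10.png

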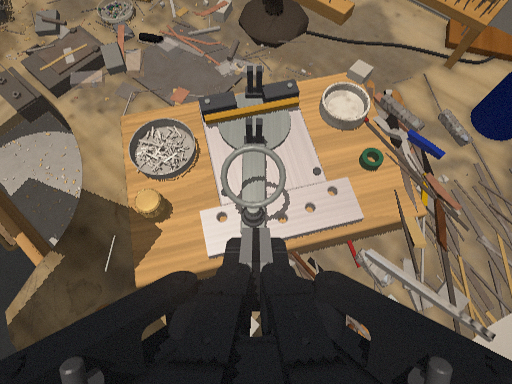

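The last view shows one free hole (222,216) left of the ring's pin at (253,210) and three to its right, so the pin is one hole over towards the tin. The tin, dish, oiler and wax ring look untouched.

```bash
python3 -c "
from plant import bot
print(bot.get_state()['joint_vel'].round(3)); bot.sign_off()"
```

```text
[ 0.019  0.016  0.03  -0.001 -0.007 -0.001]
the job is handed in; nothing more can be done
```

The guide is set one hole over, on the left, where the scrap tin stands, and the pin is home. I handed the job in at about 11 s. I hooked the closed fingertips under the ring and lifted the pin about 15 mm. I then swung the arm about 15°, lowered the pin into the hole and withdrew. The wrist force readings stayed under about 9 N.

**Checks that agreed:**
- **Pin height:** after release, the ring centre read 123.1 mm in both the wrist and top views. That is the pin-down height.
- **Swing:** the arm direction went from 56° to between 41° and 41.6°, against 41° expected.
- **Hole:** the last picture shows one free hole on the tin side of the pin and three on the other. The fingers are well clear of the guide.

**Not checked:** my script comparing the tin, dish, oiler and wax ring before and after crashed on a formatting error, and I did not rerun it. The side camera's final check was lost with it. In the last wrist picture all four look untouched, and the tool never came near them.

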